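# Move the weighing set to the other rack in reverse order

## Robot

A 6-joint arm with a two-finger parallel gripper is mounted at the origin on a cart in front of the work surface, level with it; the furniture and walls round the work are solid. World frame = base frame: x ahead of the robot, y to its left, z up, the work surface at z = 0. Lengths are in m, angles in rad, forces in N, time in s.
With the tool pointing down it reaches from about 0.25 to 0.85 m from the base axis. Payload 12.5 kg.
Tool frame: the origin (TCP) lies midway between the tips of the shut fingers; the grasp point (between the pads) lies 19 mm behind it; z points along the fingers, y is the line along which they close (so a half turn about z gives the same grasp; the last joint's range is limited). The gripper opens to 93 mm and grips with 3 to 60 N. Pads are 15 mm wide; open, the fingers measure 128 mm over their backs; the gripper's body (75 mm by 188 mm) begins 65 mm behind the grasp point.
Start: joints at [-1.423, 0.351, 1.652, -0, 1.139, -0.085], TCP at [0.127, -0.535, 0.181] pointing down, gripper open.
Joint ranges: [-2.75, 2.75], [-0.79, 2.1], [0.01, 2.65], [-1.57, 4.71], [0.07, 3.14], [-2.87, 2.87]. Speed limits (rad/s): [2.22, 2.22, 2.79, 3.14, 3.14, 3.14].

## Interface

Orientations are given as a unit quaternion [w, x, y, z].
In Python, from rig import r gives the robot as it stands. The module is installed in compiled form; this text tells all that it offers. Calls block until the motion is done:
- r.move_pose(position, orientation): joint-space move of the TCP to a pose.
- r.move_l(position, orientation=None, rate=0.15): straight line of the TCP; orientation=None keeps the orientation; rate is the mean speed in m/s.
- r.move_joints(angles): joint-space move.
- r.command_gripper(opening): finger opening in m; the grip force is fixed at half the most; returns when the fingers have stopped.
- r.sleep(seconds).
- r.inverse_kinematics(position, orientation): joint angles nearest the present ones, or None.
- r.get_obs(): the state.
- r.grab_frame(name): name is "scene" or "top"; returns a dict with "frame" (400x640x3 uint8, red, green, blue), "fx", "fy", "cx", "cy" (pixels), "cam_to_world" (4x4, takes a point from camera to world coordinates). Camera axes: x right, y up, looking along -z (the intrinsics and any distortion apply to the point x, -y, -z); pixel columns grow to the right and rows downward; lengths in m; the calibration is good to about 2 mm. A picture is of the moment at which its call begins. There is no depth.
A pose or a line that the arm cannot do raises r.IKError and nothing moves.
- r.close_job(): hands the job in; it is judged then, once.
Trained networks look in a picture, given as the dict that the camera call returned (one of the last four; its "shot" number tells which), for a name from the list of things; names that differ only in an ending like _2 or _b are one class to them, and where a whole thing is asked for, a point or a joint stands for the part that bears it (a point fixed in the world has none). Each returns a list of dicts, best first, with "conf" (0 to 1); they miss things now and then, are a little off and sometimes report something else, mostly with a low value. They report only what shows in the picture. A call takes as long as a camera call. They do not tell look-alikes from the thing itself.
- r.regions_of(picture, thing): "mask" (400x640 bool, what is visible of it) and "extent" ([left, top, width, height] in pixels, round what is visible of it).
The state is a dict: "t": time; "q": joint angles; "qvel": joint speeds; "joint_efforts": joint torques, N m; "ee_pos": TCP position; "orientation": TCP orientation; "wrist_force": force on the tool from outside, world axes, zero at the start; "torque": the same for the moment, N m; "opening": finger opening in m; "grasp_force": force on a finger pad.
Only numpy, scipy, OpenCV 4.12 (cv2) and the standard library are available. Lean on these libraries where they do the work, as an engineer would, in place of code of your own. Each camera call takes 0.05 s, during which the arm holds its last target. There are 200 camera calls.

## Task

The weighing set (jar, beaker, crucible and brass weight) stands in a row on one of the two aluminium racks: move all four to the empty rack in reverse order, so that what stood at the far left ends on the far right seat, the second from the left on the second from the right, and so on. Stand each one upright on the middle of its seat and let go; tip none over, and leave the timer, tape and marker pen where they lie.

Things in the scene. Friction and masses are not known exactly. Their poses are not given: they have to be found in the camera images.
- jar_centre (a point): The closed screw-cap sample jar with a ribbed cap, upright, 45 mm in diameter, 63 mm high, about 70 g. This point lies on its upright axis, half-way up (31.5 mm above its underside); z is its axis, pointing up. At the start it stands on a seat of the full rack.
- beaker_centre (a point): The small glass beaker with a pouring lip and a solid brown filling, upright, body 42 to 46 mm across, rim 46 x 52 mm, 56 mm high, about 110 g. This point lies on its upright axis, half-way up (28.0 mm above its underside); z is its axis, pointing up. At the start it stands on a seat of the full rack.
- crucible_centre (a point): The white porcelain crucible, an empty cup, upright, 44 mm across at the rim, tapering to 28 mm at the foot, 36 mm high, about 30 g. This point lies on its upright axis, half-way up (18.0 mm above its underside); z is its axis, pointing up. At the start it stands on a seat of the full rack.
- weight_centre (a point): The small brass calibration weight with a knob on top, upright, 21 mm in diameter, 24 mm high, about 50 g. This point lies on its upright axis, half-way up (12.0 mm above its underside); z is its axis, pointing up. At the start it stands on a seat of the full rack.
- full_rack: The rack that is full at the start: fixed aluminium board 86 x 306 mm, top 12 mm above the worktop, end cheeks to 26 mm. Origin: under its centre, on the worktop; x points away from the robot (within 0.25 rad), y left along the row. Four raised round rubber seats, 60 mm wide, at x = 0, y = +108, +36, -36, -108 mm (left to right), flat tops 16 mm above the worktop.
- empty_rack: The rack that is empty at the start, to be filled: fixed aluminium board 86 x 306 mm, top 12 mm above the worktop, end cheeks to 26 mm. Origin: under its centre, on the worktop; x points away from the robot (within 0.25 rad), y left along the row. Four raised round rubber seats, 60 mm wide, at x = 0, y = +108, +36, -36, -108 mm (left to right), flat tops 16 mm above the worktop.
- seat_jar: The seat of the full rack on which the jar stands at the start (it does not move): a fixed round rubber disc 60 mm in diameter, 4 mm thick, all four alike. Origin: centre of its underside; axes as the rack's.
- seat_beaker: The seat of the full rack on which the beaker stands at the start (it does not move): a fixed round rubber disc 60 mm in diameter, 4 mm thick, all four alike. Origin: centre of its underside; axes as the rack's.
- seat_crucible: The seat of the full rack on which the crucible stands at the start (it does not move): a fixed round rubber disc 60 mm in diameter, 4 mm thick, all four alike. Origin: centre of its underside; axes as the rack's.
- seat_weight: The seat of the full rack on which the weight stands at the start (it does not move): a fixed round rubber disc 60 mm in diameter, 4 mm thick, all four alike. Origin: centre of its underside; axes as the rack's.
- timer: Bystander: flat lab timer, 62 x 66 x 18 mm, lying behind the racks. Origin: centre of its underside.
- tape: Bystander: roll of tape lying flat, 69 mm in diameter, 19 mm high, behind the racks. Origin: centre of its underside.
- marker: Bystander: marker pen, 14 x 139 x 16 mm, lying crosswise behind the racks. Origin: centre of its underside, length along y.
Not all that is in view belongs to the job. Leave any blue or turquoise look-alike of the part that bears crucible_centre alone.

How it is judged:
At the end, for the whole second after the job is handed in: Each thing stands upright (0.1 rad), at rest and released on the seat of the formerly empty rack that mirrors its start seat (1st from left to 4th, 2nd to 3rd, 3rd to 2nd, 4th to 1st), within 13 mm of the seat's centre along and across the row, underside on the seat (5 mm) (((y of seat_jar in the frame of full_rack between 0.088 and 0.128 m and y of jar_centre in the frame of empty_rack between -0.121 and -0.095 m) or (y of seat_jar in the frame of full_rack between 0.016 and 0.056 m and y of jar_centre in the frame of empty_rack between -0.049 and -0.023 m) or (y of seat_jar in the frame of full_rack between -0.056 and -0.016 m and y of jar_centre in the frame of empty_rack between 0.023 and 0.049 m) or (y of seat_jar in the frame of full_rack between -0.128 and -0.088 m and y of jar_centre in the frame of empty_rack between 0.095 and 0.121 m)) and x of jar_centre in the frame of empty_rack between -0.013 and 0.013 m and z of jar_centre in the frame of empty_rack between 0.0425 and 0.0525 m and angle between each of jar_centre, beaker_centre, crucible_centre, weight_centre's own z axis and vertical below 0.1 rad and linear speed of each of jar, beaker, crucible, weight below 0.02 m/s and ((y of seat_beaker in the frame of full_rack between 0.088 and 0.128 m and y of beaker_centre in the frame of empty_rack between -0.121 and -0.095 m) or (y of seat_beaker in the frame of full_rack between 0.016 and 0.056 m and y of beaker_centre in the frame of empty_rack between -0.049 and -0.023 m) or (y of seat_beaker in the frame of full_rack between -0.056 and -0.016 m and y of beaker_centre in the frame of empty_rack between 0.023 and 0.049 m) or (y of seat_beaker in the frame of full_rack between -0.128 and -0.088 m and y of beaker_centre in the frame of empty_rack between 0.095 and 0.121 m)) and x of beaker_centre in the frame of empty_rack between -0.013 and 0.013 m and z of beaker_centre in the frame of empty_rack between 0.039 and 0.049 m and ((y of seat_crucible in the frame of full_rack between 0.088 and 0.128 m and y of crucible_centre in the frame of empty_rack between -0.121 and -0.095 m) or (y of seat_crucible in the frame of full_rack between 0.016 and 0.056 m and y of crucible_centre in the frame of empty_rack between -0.049 and -0.023 m) or (y of seat_crucible in the frame of full_rack between -0.056 and -0.016 m and y of crucible_centre in the frame of empty_rack between 0.023 and 0.049 m) or (y of seat_crucible in the frame of full_rack between -0.128 and -0.088 m and y of crucible_centre in the frame of empty_rack between 0.095 and 0.121 m)) and x of crucible_centre in the frame of empty_rack between -0.013 and 0.013 m and z of crucible_centre in the frame of empty_rack between 0.029 and 0.039 m and ((y of seat_weight in the frame of full_rack between 0.088 and 0.128 m and y of weight_centre in the frame of empty_rack between -0.121 and -0.095 m) or (y of seat_weight in the frame of full_rack between 0.016 and 0.056 m and y of weight_centre in the frame of empty_rack between -0.049 and -0.023 m) or (y of seat_weight in the frame of full_rack between -0.056 and -0.016 m and y of weight_centre in the frame of empty_rack between 0.023 and 0.049 m) or (y of seat_weight in the frame of full_rack between -0.128 and -0.088 m and y of weight_centre in the frame of empty_rack between 0.095 and 0.121 m)) and x of weight_centre in the frame of empty_rack between -0.013 and 0.013 m and z of weight_centre in the frame of empty_rack between 0.023 and 0.033 m); the robot touches nothing.
It fails at once if one of the four things is tipped over (angle between any of jar_centre, beaker_centre, crucible_centre, weight_centre's own z axis and vertical above 0.7 rad).
It fails at once if the timer, tape or marker pen is pushed more than 30 mm from its place (distance of any of timer, tape, marker from where it was at the start of the episode above 0.03 m).
It also fails if it takes over 112 s, if anything falls off the work surface, if the arm or the gripper's body presses on something with over 40 N, if the wrist force passes 120 N, or if a joint passes its speed limit or range.

## Working session

There is one attempt and no reset: what is moved stays moved. The work goes in short steps, each a Python script; the robot and the scene stay as the last script left them, time stands still between calls to the robot, and variables do not carry over. Pictures are saved under pics/ and viewed, at most 14 in all, crops included, and the job is handed in when it is done.

```bash
mkdir -p pics; python3 - <<'E'
from rig import r
import cv2,numpy as np
for n in("scene","top"):
    p=r.grab_frame(n); cv2.imwrite(f"pics/{n}0.png",p["frame"][:,:,::-1])
    print(n,[p[k] for k in("fx","fy","cx","cy")],[k for k in p]); print(np.round(p["cam_to_world"],3).tolist())
    for t in["jar_centre","beaker_centre","crucible_centre","weight_centre","full_rack","empty_rack","timer","tape","marker"]:
        print(t,[(round(d["conf"],2),d["extent"]) for d in r.regions_of(p,t)][:4])
print(r.get_obs()["orientation"],r.get_obs()["t"])
E
```

```text
scene [397.9124002948359, 397.9124002948359, 317.06536437698776, 194.4099705611498] ['frame', 'fx', 'fy', 'cx', 'cy', 'cam_to_world', 'shot']
[[-0.54, 0.642, -0.545, -0.055], [-0.842, -0.404, 0.358, 0.426], [0.01, 0.652, 0.758, 0.928], [0.0, 0.0, 0.0, 1.0]]
jar_centre [(0.62, [222.8, 244.4, 21.1, 27.6])]
beaker_centre [(0.64, [276.0, 229.1, 21.3, 27.9]), (0.25, [217.8, 231.2, 116.5, 55.2])]
crucible_centre [(0.75, [271.4, 199.7, 11.2, 17.1]), (0.73, [311.2, 188.2, 13.8, 14.7]), (0.71, [308.2, 228.7, 14.8, 19.0])]
weight_centre [(0.52, [258.4, 253.5, 6.7, 5.2])]
full_rack [(0.87, [218.7, 229.3, 120.2, 58.1]), (0.73, [348.9, 148.7, 22.0, 16.7]), (0.65, [305.4, 154.9, 21.5, 17.3])]
empty_rack [(0.58, [344.8, 163.1, 84.8, 62.0])]
timer [(0.7, [307.9, 155.9, 22.2, 16.3])]
tape [(0.77, [348.6, 148.3, 24.1, 20.8])]
marker [(0.59, [232.9, 188.6, 33.9, 24.3])]
top [476.04876399677016, 476.04876399677016, 322.7482895213154, 201.75252552826458] ['frame', 'fx', 'fy', 'cx', 'cy', 'cam_to_world', 'shot']
[[0.008, 0.988, -0.156, 0.423], [-1.0, 0.005, -0.018, -0.006], [-0.017, 0.156, 0.988, 1.165], [0.0, 0.0, 0.0, 1.0]]
jar_centre [(0.71, [186.6, 229.1, 26.7, 21.2])]
beaker_centre [(0.75, [178.6, 222.9, 131.2, 62.8]), (0.66, [344.9, 141.8, 37.4, 33.4]), (0.64, [243.3, 243.3, 27.1, 25.0])]
crucible_centre [(0.72, [277.4, 256.2, 20.3, 17.7]), (0.54, [322.0, 195.1, 14.5, 21.2]), (0.52, [267.3, 192.7, 17.4, 13.2])]
weight_centre [(0.47, [226.7, 245.1, 7.2, 5.2])]
full_rack [(0.86, [178.8, 221.0, 131.7, 64.7])]
empty_rack [(0.85, [348.7, 224.9, 134.1, 46.3]), (0.34, [278.7, 254.3, 18.0, 18.9]), (0.25, [248.0, 243.1, 23.6, 27.9])]
timer [(0.82, [343.7, 144.0, 35.8, 31.0])]
tape [(0.69, [398.6, 160.9, 29.9, 32.4])]
marker [(0.76, [230.1, 159.5, 52.8, 14.9]), (0.43, [188.3, 228.6, 24.4, 21.3])]
[ 2.16941753e-05  9.93235979e-01  1.16113260e-01 -1.15886604e-05] 1.0
```

```bash
python3 - <<'E'
import cv2
a=cv2.imread("pics/top0.png")[120:310,160:500]
cv2.imwrite("pics/topc.png",cv2.resize(a,None,fx=2.35,fy=2.35,interpolation=cv2.INTER_CUBIC))
a=cv2.imread("pics/scene0.png")[130:310,190:440]
cv2.imwrite("pics/scc.png",cv2.resize(a,None,fx=3.2,fy=3.2,interpolation=cv2.INTER_CUBIC))
E
```

```text
(no output)
```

View pics/topc.png

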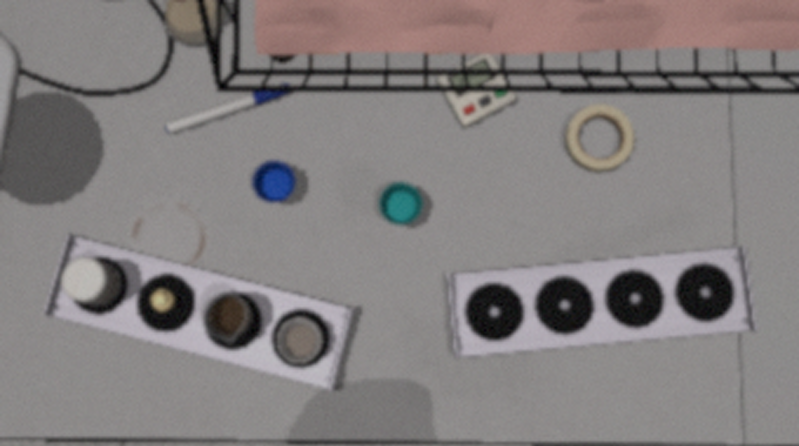

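View pics/scc.png

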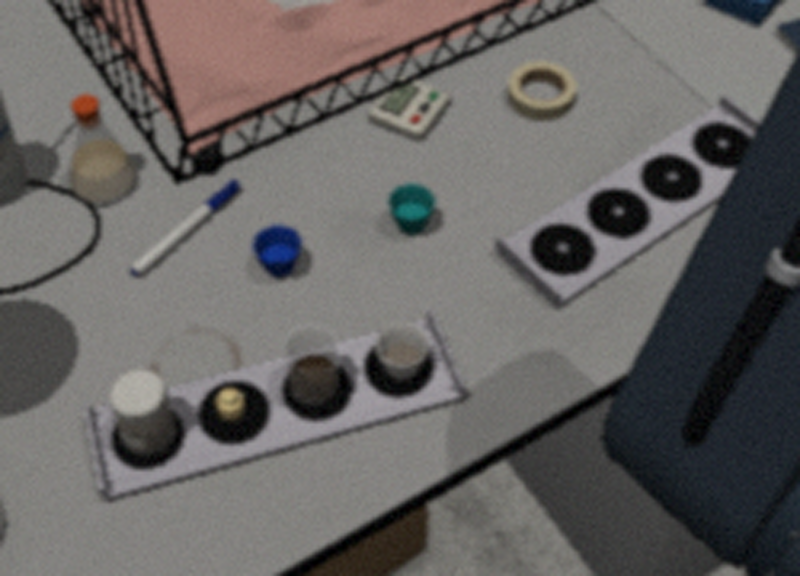

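The row is jar, weight, beaker, crucible from left to right; in the top crop they sit at (90,280), (161,299), (232,318) and (300,338). The empty rack's seats are at (493,311) to (705,292).

There are three crucible candidates in the top crop: blue (274,181), turquoise (400,203) and white (300,338). The enlarged crop shows the white one standing on the rack, and porcelain is white, so that is the one meant.

```bash
cat > h.py <<'E'
from rig import r
import cv2,numpy as np
def ray(p,u,v,z):
    T=p["cam_to_world"]; d=T[:3,:3]@np.array([(u-p["cx"])/p["fx"],-(v-p["cy"])/p["fy"],-1]); o=T[:3,3]
    return (o+d*(z-o[2])/d[2])[:2]
def cen(m): v,u=np.nonzero(m); return u.mean(),v.mean()
ZC=dict(jar=.0475,beaker=.044,crucible=.034,weight=.028)
def thing(p,n,near=None):
    out=[]
    for d in r.regions_of(p,n+"_centre"):
        if max(d["extent"][2:])<60: out.append((round(d["conf"],2),np.round(ray(p,*cen(d["mask"]),ZC[n]),4)))
    return out
E
python3 - <<'E'
from h import *
for c in("top","scene"):
    p=r.grab_frame(c); f=p["frame"]
    for n in ZC: print(c,n,thing(p,n))
    for k in("full_rack","empty_rack"):
        m=r.regions_of(p,k)[0]["mask"].astype(np.uint8)
        v,u=np.nonzero(m); w=np.array([ray(p,a,b,.012) for a,b in zip(u,v)],np.float32)
        (cx,cy),s,a=cv2.minAreaRect(w); print(c,k,np.round([cx,cy],4),np.round(s,4),round(a,2))
        # dark seats
        d=((f.max(2)<70)&(cv2.morphologyEx(m,cv2.MORPH_CLOSE,np.ones((25,25)))>0)).astype(np.uint8)
        N,L,S,C=cv2.connectedComponentsWithStats(d)
        for i in range(1,N):
            if S[i,4]>40: print("  seat",S[i,4],S[i,:4],np.round(ray(p,*C[i],.016),4))
E
```

```text
top jar [(0.61, array([0.5095, 0.3066])), (0.58, array([0.4571, 0.0931]))]
top beaker [(0.71, array([0.4768, 0.1706]))]
top crucible [(0.68, array([0.4525, 0.0981])), (0.49, array([0.6131, 0.1282])), (0.48, array([ 0.5917, -0.0024]))]
top weight []
top full_rack [0.482  0.2057] [0.3121 0.0889] 75.63
  seat 202 [194 230  21  23] [0.5037 0.2949]
  seat 337 [219 237  23  23] [0.4893 0.236 ]
  seat 394 [248 245  23  23] [0.4716 0.1671]
  seat 107 [277 252  23  23] [0.4619 0.0889]
top empty_rack [ 0.4934 -0.2088] [0.0877 0.3097] 5.71
  seat 414 [448 233  24  23] [ 0.5039 -0.3141]
  seat 414 [418 236  24  23] [ 0.4968 -0.2425]
  seat 409 [388 238  24  24] [ 0.4899 -0.1712]
  seat 404 [359 241  23  23] [ 0.4827 -0.0996]
scene jar [(0.83, array([0.5075, 0.3046])), (0.54, array([0.4755, 0.1683]))]
scene beaker [(0.92, array([0.4781, 0.1665]))]
scene crucible [(0.64, array([0.6063, 0.13  ])), (0.62, array([5.832e-01, 1.000e-04])), (0.54, array([0.457 , 0.0917])), (0.24, array([ 0.6455, -0.1943]))]
scene weight [(0.48, array([0.4892, 0.2401]))]
scene full_rack [0.4985 0.1585] [0.0499 0.0823] 59.31
  seat 205 [280 241  17  16] [0.4796 0.1651]
scene empty_rack [ 0.4915 -0.2107] [0.0941 0.3226] 5.01
  seat 186 [407 169  19  15] [ 0.5025 -0.3125]
  seat 196 [391 179  18  14] [ 0.4957 -0.2407]
  seat 216 [374 189  19  15] [ 0.4886 -0.1694]
  seat 235 [356 200  20  16] [ 0.4816 -0.0981]
  seat 47 [346 207  20  19] [ 0.472  -0.0542]
```

```bash
cat >> h.py <<'E'
AF,AE=-.251,.0985
E0=np.array([.4925,-.2058])
PICK=dict(jar=(.508,.3065),weight=(.4893,.2398),beaker=(.4755,.1692),crucible=(.4545,.0985))
ZG=dict(jar=.030,weight=.0195,beaker=.025,crucible=.029)
SEAT=dict(jar=-.108,weight=-.036,beaker=.036,crucible=.108)
W=dict(jar=.045,weight=.021,beaker=.044,crucible=.044)
H=.15
def q(a): s=(a+np.pi/2)/2; return [0,np.cos(s),np.sin(s),0]
def pick(n):
    x,y=PICK[n]; r.move_l([x,y,H],q(AF),rate=.3); r.command_gripper(W[n]+.035)
    r.move_l([x,y,ZG[n]],rate=.15); r.command_gripper(0 if n=="weight" else W[n]-.02)
    o=r.get_obs(); print(n,"grip",round(o["opening"],4),round(float(np.max(o["grasp_force"])),1),round(o["t"],1))
    r.move_l([x,y,H],rate=.15)
    o=r.get_obs(); print(" lifted",round(o["opening"],4),round(float(np.max(o["grasp_force"])),1),np.round(o["wrist_force"],1))
def place(n,corr=(0,0)):
    x,y=E0+SEAT[n]*np.array([-np.sin(AE),np.cos(AE)])+np.array(corr)
    r.move_l([x,y,H],q(AE),rate=.3); r.move_l([x,y,.05],rate=.15); r.move_l([x,y,ZG[n]+.001],rate=.05)
    r.command_gripper(r.get_obs()["opening"]+.03); r.move_l([x,y,H],rate=.15)
    o=r.get_obs();print(" placed t",round(o["t"],1))
E
python3 - <<'E'
from h import *
r.move_l([.40,-.15,.2],q(0),rate=.3)
pick("jar")
p=r.grab_frame("scene");cv2.imwrite("pics/a.png",cv2.resize(p["frame"][100:320,150:450,::-1],None,fx=2.6,fy=2.6))
E
```

```text
jar grip 0.0415 30.0 7.3
 lifted 0.0414 30.0 [-0.4  0.5 -0.6]
```

View pics/a.png

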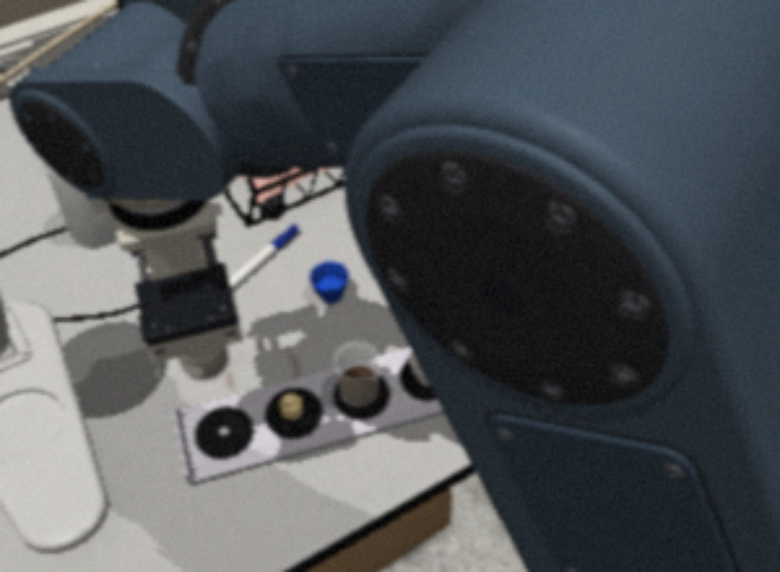

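The jar is held: it weighs 0.6 N and its seat, at (223,431), is empty. Placing it now.

```bash
python3 - <<'E'
from h import *
p=r.grab_frame("scene"); print("seat1",ray(p,235.8,265.8,.016))
place("jar")
x,y=PICK["weight"]; r.move_l([x,y,H],q(AF),rate=.3)
p=r.grab_frame("top");
for n in("jar","beaker","crucible","weight"):print(n,thing(p,n))
a=AE;R=np.array([[np.cos(a),np.sin(a)],[-np.sin(a),np.cos(a)]])
for c,w in thing(p,"jar"): print("in empty frame",R@(w-E0))
cv2.imwrite("pics/b.png",cv2.resize(p["frame"][120:310,160:500,::-1],None,fx=2.35,fy=2.35))
E
```

```text
seat1 [0.50620468 0.30748103]
 placed t 13.5
jar [(0.96, array([ 0.5036, -0.3127]))]
beaker [(0.94, array([0.4764, 0.1717]))]
crucible [(0.75, array([0.4525, 0.0976])), (0.63, array([0.6145, 0.1283]))]
weight [(0.32, array([ 0.505 , -0.3184]))]
in empty frame [ 0.00053356 -0.10747342]
```

View pics/b.png

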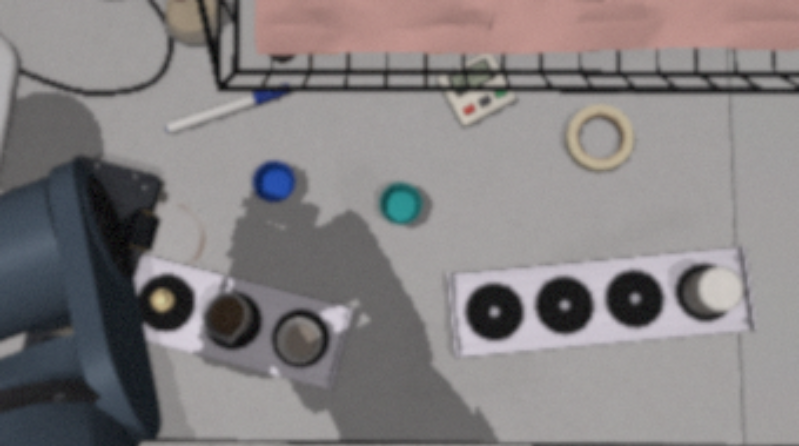

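The jar stands upright on seat 4, at (710,290), centred to within about 1 mm. Next come the weight, beaker and crucible.

```bash
python3 - <<'E'
from h import *
pick("weight")
o=r.get_obs()
if .012<o["opening"]<.024: place("weight"); pick("beaker")
E
```

```text
weight grip 0.0004 0.0 18.6
 lifted 0.0005 0.0 [0.4 0.7 0.4]
```

```bash
python3 - <<'E'
from h import *
print(r.get_obs()["ee_pos"])
p=r.grab_frame("top");print(thing(p,"weight"))
s=r.grab_frame("scene");print(thing(s,"weight"))
cv2.imwrite("pics/c.png",np.vstack([cv2.resize(p["frame"][200:300,160:360,::-1],None,fx=3,fy=3),cv2.resize(s["frame"][200:300,200:400,::-1],None,fx=3,fy=3)]))
E
```

```text
[0.48881424 0.23960526 0.14916043]
[]
[]
```

View pics/c.png

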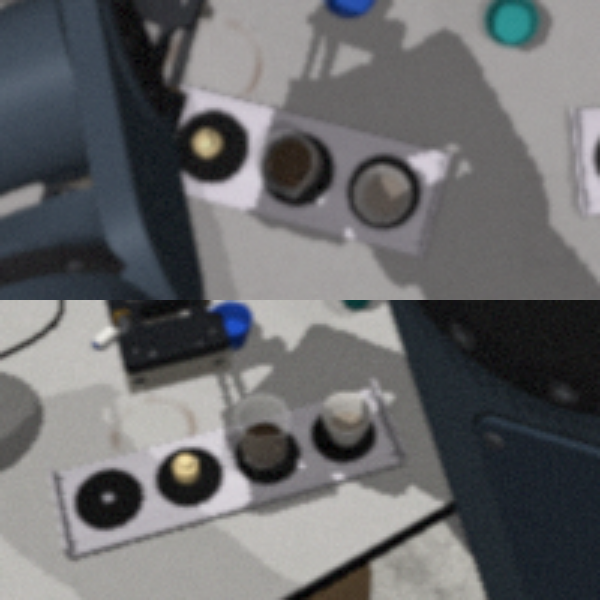

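```bash
python3 - <<'E'
from h import *
p=r.grab_frame("top");s=r.grab_frame("scene")
for k,pts in((p,[(229,247.7,.036),(231,248.7,.016)]),(s,[(262,256,.032),(263,258.5,.016),(236.5,266,.016)])):
    for u,v,z in pts: print(np.round(ray(k,u,v,z),4))
o=r.get_obs();print(o["ee_pos"],o["orientation"],q(AF))
f=s["frame"];m=(f[:,:,0].astype(int)-f[:,:,2]>40);m[:240]=0;m[275:]=0;m[:,:245]=0;m[:,275:]=0
v,u=np.nonzero(m);print(len(u),u.min(),u.max(),v.min(),v.max(),cen(m))
f=p["frame"];m=(f[:,:,0].astype(int)-f[:,:,2]>40);m[:240]=0;m[260:]=0;m[:,:220]=0;m[:,240:]=0
v,u=np.nonzero(m);print(len(u),u.min(),u.max(),v.min(),v.max(),cen(m))
E
```

```text
[0.49   0.2358]
[0.4889 0.2351]
[0.4865 0.2392]
[0.4879 0.2372]
[0.5047 0.3062]
[0.48911203 0.23973663 0.1495487 ] [-1.24048887e-04  7.90054256e-01  6.13036790e-01 -3.90043109e-04] [0, np.float64(0.7900546651380457), np.float64(0.6130363986694515), 0]
64 257 265 251 260 (np.float64(261.21875), np.float64(255.328125))
54 224 232 244 251 (np.float64(228.27777777777777), np.float64(247.44444444444446))
```

```bash
python3 - <<'E'
from h import *
x,y=.4885,.2375
r.command_gripper(.056); r.move_l([x,y,.0195],rate=.15)
def st():
    o=r.get_obs();print(np.round(o["ee_pos"],4),round(o["opening"],4),o["grasp_force"],np.round(o["wrist_force"],1),round(o["t"],1))
st()
r.command_gripper(.024);st()
r.command_gripper(.016);st()
s=r.grab_frame("scene");p=r.grab_frame("top")
cv2.imwrite("pics/d.png",np.vstack([cv2.resize(p["frame"][200:300,160:360,::-1],None,fx=3,fy=3),cv2.resize(s["frame"][200:300,200:400,::-1],None,fx=3,fy=3)]))
E
```

```text
[0.489  0.2377 0.0202] 0.0559 0.0 [ 0.2 -0.1 -0.1] 21.9
[0.4885 0.2375 0.0195] 0.0241 0.0 [ 0.1 -0.6 -1.3] 22.7
[0.4885 0.2375 0.0195] 0.016 0.0 [-0.6  0.4 -0.2] 23.1
```

View pics/d.png

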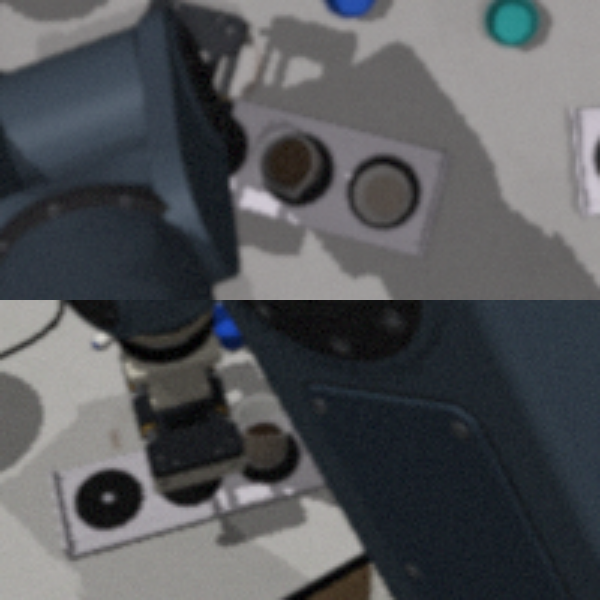

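```bash
python3 - <<'E'
from h import *
x,y=.4885,.2375
r.command_gripper(.05); r.move_l([x,y,.06],rate=.15); r.command_gripper(0)
r.move_l([x,y,.045],rate=.1); r.sleep(.1); f0=r.get_obs()["wrist_force"][2]
for z in np.arange(.043,.0185,-.0015):
    r.move_l([x,y,z],rate=.03); f=r.get_obs()["wrist_force"][2]
    print(round(z,4),round(r.get_obs()["ee_pos"][2],4),np.round(f-f0,1))
    if f-f0>3.5: break
r.move_l([x,y,z+.02],rate=.1);print(r.get_obs()["t"])
E
```

```text
0.043 0.0431 1.3
0.0415 0.0415 0.6
0.04 0.0399 0.1
0.0385 0.0384 0.9
0.037 0.0369 1.6
0.0355 0.0354 0.2
0.034 0.0339 -0.2
0.0325 0.0324 1.1
0.031 0.0309 1.3
0.0295 0.0294 0.4
0.028 0.0279 0.2
0.0265 0.0264 0.3
0.025 0.0249 0.6
0.0235 0.0234 -0.3
0.022 0.0219 1.4
0.0205 0.0204 0.3
0.019 0.0189 0.5
30.2417
```

```bash
python3 - <<'E'
from h import *
o=r.get_obs();x,y,_=o["ee_pos"]
r.move_l([x,y,.15],rate=.2)
r.move_l([.42,0,.12],q(.99),rate=.25)
o=r.get_obs();print(o["ee_pos"],o["t"],o["opening"])
s=r.grab_frame("scene");p=r.grab_frame("top")
def pix(p,w):
    T=p["cam_to_world"];c=T[:3,:3].T@(np.array(w)-T[:3,3]);return p["cx"]+p["fx"]*c[0]/-c[2],p["cy"]-p["fy"]*c[1]/-c[2]
e=o["ee_pos"];print(pix(s,e),pix(p,e), "weight expected",pix(s,[.4885,.2375,.03]))
im=s["frame"][:,:,::-1].copy(); 
a=cv2.resize(im[130:290,200:400],None,fx=4,fy=3.7)
u,v=pix(s,e);cv2.drawMarker(a,(int((u-200)*4),int((v-130)*3.7)),(0,0,255),0,14,1)
cv2.imwrite("pics/e.png",a)
E
```

```text
[4.19914555e-01 2.65247879e-04 1.19767184e-01] 32.55 0.0003197378426366295
(np.float64(353.5281366599124), np.float64(213.92394631493013)) (np.float64(327.88326110563656), np.float64(278.53902414561594)) weight expected (np.float64(262.3065519937849), np.float64(255.55836218548006))
```

View pics/e.png

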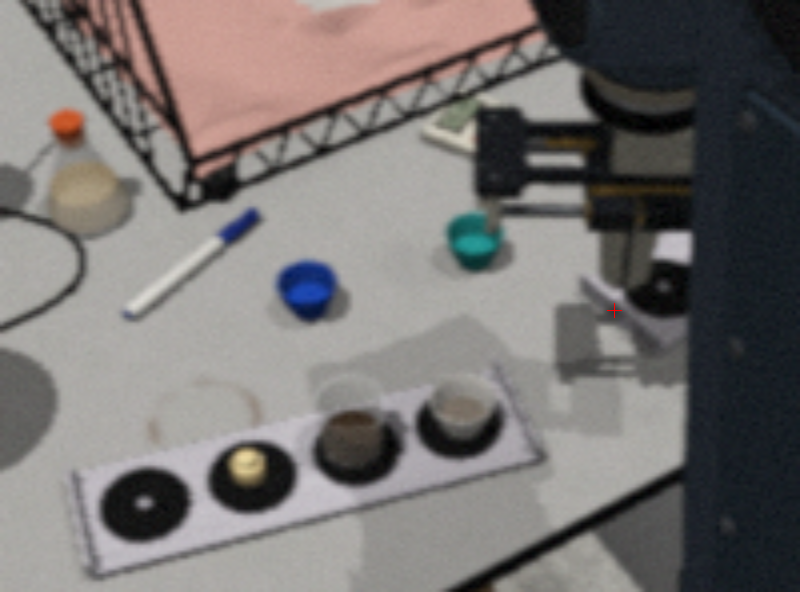

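```bash
python3 - <<'E'
from h import *
s=r.grab_frame("scene")
cv2.imwrite("pics/f.png",cv2.resize(s["frame"][175:235,320:380,::-1],None,fx=10,fy=10,interpolation=cv2.INTER_CUBIC))
E
```

```text
(no output)
```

View pics/f.png

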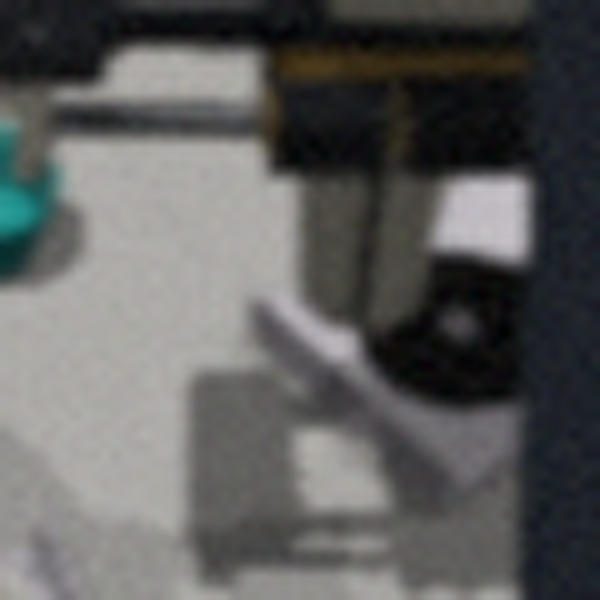

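The fingertips show at pixel (356,208), but the reported TCP projects to (353.5,214). The real tips therefore seem to sit about 20 mm above the TCP, which explains closing over the top of the weight. I'll confirm by touching an empty seat (z = 16 mm).

```bash
python3 - <<'E'
from h import *
x,y=E0+.108*np.array([-np.sin(AE),np.cos(AE)])
r.move_l([x,y,.06],q(AE),rate=.25)
r.move_l([x,y,.02],rate=.1); r.sleep(.05); F=[]
for z in np.arange(.018,-.025,-.001):
    r.move_l([x,y,z],rate=.03); f=r.get_obs()["wrist_force"][2]; F.append((round(z*1e3),round(f,1)))
    if f>4.5: break
print(F)
r.move_l([x,y,z+.02],rate=.1);print(r.get_obs()["t"])
E
```

```text
[(18, np.float64(0.1)), (17, np.float64(-0.7)), (16, np.float64(-0.1)), (15, np.float64(-0.1)), (14, np.float64(0.3)), (13, np.float64(-0.5)), (12, np.float64(-0.3)), (11, np.float64(-0.1)), (10, np.float64(0.1)), (9, np.float64(0.2)), (8, np.float64(-0.9)), (7, np.float64(0.4)), (6, np.float64(0.3)), (5, np.float64(0.5)), (4, np.float64(-0.6)), (3, np.float64(0.0)), (2, np.float64(-0.1)), (1, np.float64(0.2)), (0, np.float64(-0.8)), (-1, np.float64(-0.2)), (-2, np.float64(-0.6)), (-3, np.float64(-0.8)), (-4, np.float64(0.4)), (-5, np.float64(0.9)), (-6, np.float64(0.4)), (-7, np.float64(0.0)), (-8, np.float64(-0.3)), (-9, np.float64(0.2)), (-10, np.float64(-0.3)), (-11, np.float64(-0.9)), (-12, np.float64(0.6)), (-13, np.float64(-0.0)), (-14, np.float64(-0.2)), (-15, np.float64(0.7)), (-16, np.float64(-1.0)), (-17, np.float64(-0.7)), (-18, np.float64(0.3)), (-19, np.float64(-0.1)), (-20, np.float64(-0.3)), (-21, np.float64(-1.4)), (-22, np.float64(7.1))]
44.9417
```

```bash
python3 - <<'E'
from h import *
s=r.grab_frame("scene")
def pix(p,w):
    T=p["cam_to_world"];c=T[:3,:3].T@(np.array(w)-T[:3,3]);return np.round([p["cx"]+p["fx"]*c[0]/-c[2],p["cy"]-p["fy"]*c[1]/-c[2]],1),round(-c[2],3)
psi=.99+np.pi/2;tx=np.array([np.cos(psi),np.sin(psi),0]);ty=np.array([np.sin(psi),-np.cos(psi),0]);e=np.array([.41991,.00027,.1198])
for dz in(0,.0375,.03,.075):
    print(dz,pix(s,e+[0,0,dz]),"front edge",pix(s,e+[0,0,dz]+.0075*tx),"dpx per cm ty",pix(s,e+[0,0,dz]+.01*ty)[0])
E
```

```text
0 (array([353.5, 213.9]), np.float64(1.024)) front edge (array([353.7, 216.2]), np.float64(1.019)) dpx per cm ty [349.6 213.9]
0.0375 (array([354.7, 204.7]), np.float64(0.996)) front edge (array([354.9, 207. ]), np.float64(0.991)) dpx per cm ty [350.7 204.6]
0.03 (array([354.5, 206.6]), np.float64(1.001)) front edge (array([354.6, 208.9]), np.float64(0.997)) dpx per cm ty [350.5 206.5]
0.075 (array([356., 195.]), np.float64(0.967)) front edge (array([356.1, 197.3]), np.float64(0.962)) dpx per cm ty [351.9 194.9]
```

The touch puts the tips 37.5 mm above the reported TCP, and the picture agrees to about 3 mm. I'll lower all the tool heights by that amount and carry on.

```bash
sed -i 's/^ZG=.*/OFF=.0375\nZG=dict(weight=.020-OFF,beaker=.026-OFF,crucible=.030-OFF)/; s/^H=.*/H=.12/; s/\[x,y,.05\]/[x,y,ZG[n]+.02]/; s/weight=(.4893,.2398)/weight=(.4887,.2380)/' h.py
python3 - <<'E'
from h import *
p=r.get_obs()["ee_pos"]; r.move_l([p[0],p[1],.12],rate=.2)
pick("weight")
o=r.get_obs()
if .006<o["opening"]<.026: place("weight"); pick("beaker")
o=r.get_obs();print(o["t"])
E
```

```text
weight grip 0.0201 30.0 49.8
 lifted 0.0199 30.0 [ 0.4 -0.1 -1. ]
 placed t 55.8
beaker grip 0.0443 29.4 59.7
 lifted 0.0444 29.4 [ 0.  -0.5 -1. ]
60.75
```

```bash
python3 - <<'E'
from h import *
place("beaker"); pick("crucible"); 
if r.get_obs()["opening"]>.03:
    place("crucible")
p=r.get_obs()["ee_pos"]; r.move_l([.40,.15,.15],rate=.3)
r.sleep(.2);p=r.grab_frame("top")
a=AE;R=np.array([[np.cos(a),np.sin(a)],[-np.sin(a),np.cos(a)]])
for n in ZC:
    for c,w in thing(p,n): print(n,c,R@(w-E0))
print(r.get_obs()["t"])
cv2.imwrite("pics/g.png",cv2.resize(p["frame"][120:310,160:500,::-1],None,fx=2.35,fy=2.35))
E
```

```text
placed t 65.2
crucible grip 0.0414 30.0 68.3
 lifted 0.0415 30.0 [ 0.4 -0.5 -0.3]
 placed t 73.2
jar 0.85 [ 0.00069326 -0.10789115]
beaker 0.62 [0.00139262 0.03442994]
crucible 0.84 [0.15306146 0.31949648]
crucible 0.68 [0.11849314 0.19237979]
crucible 0.54 [-0.00172422  0.10457647]
weight 0.56 [-0.0023091  -0.03353547]
74.625
```

View pics/g.png

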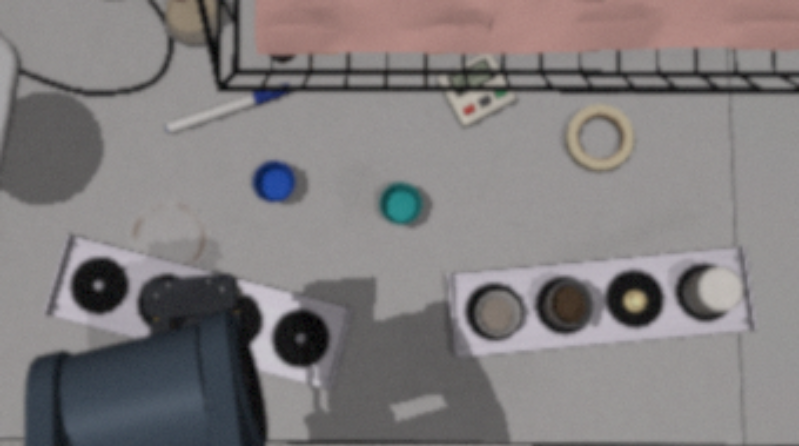

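All four stand upright on the once-empty rack in the order crucible (495,311), beaker (567,302), weight (635,299), jar (712,290). Each is within about 4 mm of its seat centre, and the timer, tape and marker have not moved.

```bash
python3 -c "
from rig import r
print(r.close_job())"
```

```text
the job is handed in; nothing more can be done
None
```

The job is handed in: all four things stand upright in reverse order on the formerly empty rack, within about 4 mm of their seat centres in the last picture, with the timer, tape and marker unmoved, at about 75 s of the 112 s; the verdict was not shown.

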